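# Stop a tube rotator disc at its high spot under the dial gauge

### The job

The leaning disc of this tube rotator was mounted off-centre. First take the rubber chock from the low edge of the disc and stand it upright in the metal tray; then turn the disc slowly by its hub knob (a quarter turn a second or so) until the dial gauge shows its highest reading, let go of the disc there, and only then push the brake lever fully over to its stop, away from the robot. Leave the gauge alone, and leave the flask, the bottle and the jar standing where they are.

Things in the scene. Friction and masses are not known exactly. Their poses are not given: they have to be found in the camera images.
- stand: Fixed white base plate of the rotator, 260 mm (x) by 370 mm (y, -180 to +190) by 15 mm, with a blue and white housing that bears the disc. Origin: under the middle of the plate, on the bench. x points from the low front of the disc to its back (the disc leans to -x, roughly to the robot), y to the gauge, z up. Place and yaw vary.
- rotor: Aluminium disc with hub knob; turns endlessly either way about an axis leaning 30 degrees from vertical to the stand's -x. Origin: on the axis at the disc's underside, (30, 0, 125) mm in the stand's frame; z: the axis, up and out. Disc 150 mm across, 10 mm thick, its centre 4 mm off the axis; the high spot has no mark, the start angle varies. Drag about 0.05 N m; stays where left.
- knob_top (a point): Centre of the top end of the round black hub knob, on the disc's axis: 30 mm across, standing 50 mm out of the disc's upper face along the leaning axis; so it is gripped with the tool leaning 30 degrees. Nothing stands within 75 mm of the knob's axis above the disc's face.
- gauge: Fixed dial gauge at the disc's +y side (in the stand's frame): round dark case 76 mm across, 22 mm thick, with a white face that looks straight up, at (27, 158, 129) mm in the stand's frame (origin: middle of the case). A 6 mm plunger from its side rides on the disc's rim. Not to be touched.
- needle (a joint): The angle of the black needle on the gauge's face, in rad, growing clockwise seen from above. It follows the rim: 0 when the disc's lowest spot is at the plunger (needle towards the disc), 4.5 when the highest spot is at the plunger, and in between 2.25 (1 + cos a), where a is the angle by which the disc must still turn to reach the high spot.
- brake (a joint): Brake lever angle in rad: about 0 to 0.3 at the start (leaning towards the stand's -x, to the robot), 1.0 at its stop (leaning to +x). It hinges about the stand's y axis, resists with about 1 N at its tip, and stays where it is left.
- brake_tip (a point): Centre of the black ball, 26 mm across, on the end of the brake lever; it moves on an arc of 80 mm radius about the hinge at (-15, -137, 37) mm in the stand's frame, about 115 mm above the bench at mid swing.
- chock: Loose black rubber block, 34 mm (x) by 30 mm (y) by 75 mm tall, with a foot 44 by 40 mm, 10 mm high; stands on the base plate (15 mm above the bench) close in front of the disc's low edge, so a wide hand should lean 10 to 30 degrees over towards the stand's -x to clear disc and knob. Origin: centre of its underside; z up; x along the stand's x within 0.12 rad. About 130 to 250 g.
- tray: Fixed open steel tray, 150 mm (x) by 140 mm (y) outside, 25 mm high, 5 mm walls and floor, to the left or to the right of the stand. Origin: centre of its underside on the bench.
- flask: Bystander: conical glass flask, 82 mm across the foot, 120 mm tall; beside the stand, opposite the tray. Origin: centre of its underside.
- washbottle: Bystander: white plastic bottle, 60 mm across, 160 mm tall, near one front corner of the stand. Origin: centre of its underside.
- jar: Bystander: small amber glass jar, 48 mm across, 70 mm tall, near the other front corner of the stand. Origin: centre of its underside.
Mind the look-alikes: they are no part of the job. What is shaped like the chock but blue or pink is not meant.

How it is judged:
On the way, in this order (a step that is already met when the one before it is completed fails the run):
1. the chock stands upright in the tray, let go (x of chock in the frame of tray between -0.055 and 0.055 m and y of chock in the frame of tray between -0.05 and 0.05 m and z of chock in the frame of tray below 0.012 m and angle between chock's own z axis and vertical below 0.15 rad and contact force between the fingers and chock below 0.3 N), for 0.2 s.
2. the disc is left with its high spot at the gauge, nothing holding it (value of joint needle above 4.33 rad and contact force between the fingers and rotor below 0.3 N), for 0.3 s.
3. the brake lever is over at its stop (value of joint brake above 0.93 rad), for 0.1 s.
At the end, for the whole second after the job is handed in: The chock stands upright (within 0.15 rad) and still on the tray's floor, its centre within 55 mm (x) and 50 mm (y) of the tray's; the disc is at rest with the needle above 4.33 rad (of 4.5 at most), the brake lever above 0.93 rad (stop at 1.0), and the fingers touch neither chock nor disc (all of step 1 and all of step 2 and value of joint brake above 0.93 rad and linear speed of chock below 0.02 m/s and angular speed of rotor below 0.05 rad/s).
It fails at once if the disc is spun faster than 2.5 rad/s (angular speed of rotor above 2.5 rad/s).
It fails at once if the gauge is pushed with more than 3 N (contact force between any of the fingers, the arm, chock and gauge above 3 N).
It fails at once if the flask is shoved by more than 30 mm or tipped by more than 0.3 rad (distance of flask from where it was at the start of the episode above 0.03 m or angle between flask's own z axis and vertical above 0.3 rad).
It fails at once if the washbottle is shoved by more than 30 mm or tipped by more than 0.3 rad (distance of washbottle from where it was at the start of the episode above 0.03 m or angle between washbottle's own z axis and vertical above 0.3 rad).
It fails at once if the jar is shoved by more than 30 mm or tipped by more than 0.3 rad (distance of jar from where it was at the start of the episode above 0.03 m or angle between jar's own z axis and vertical above 0.3 rad).
It also fails if it takes over 72 s, if anything falls off the work surface, if the arm or the gripper's body presses on something with over 40 N, if the wrist force passes 120 N, or if a joint passes its speed limit or range.

### The arm

A 6-joint arm with a two-finger parallel gripper is mounted at the origin on the work surface. World frame = base frame: x ahead of the robot, y to its left, z up, the work surface at z = 0. Lengths are in m, angles in rad, forces in N, time in s.
With the tool pointing down it reaches from about 0.35 to 0.975 m from the base axis. Payload 7.1 kg.
Tool frame: the origin (TCP) lies between the finger pads; the fingertips stand 25 mm ahead of it and the grasp point (between the pads) lies 6 mm ahead of it (bot.finger_overhang is the distance from the TCP to the fingertips, in m); z points along the fingers, y is the line along which they close (so a half turn about z gives the same grasp; the last joint's range is limited). The gripper opens to 88 mm and grips with 3 to 60 N. Pads are 20 mm wide; open, the fingers measure 115 mm over their backs; the gripper's body (75 mm by 178 mm) begins 61 mm behind the grasp point.
Start: joints at [1.296, 0.423, 1.63, -0, 1.089, -0.019], TCP at [0.158, 0.605, 0.248] pointing down, gripper open.
Joint ranges: [-3, 3], [-0.9, 2.11], [0.09, 2.58], [-1.31, 4.45], [0.11, 2.69], [-2.54, 2.54]. Speed limits (rad/s): [2.39, 2.39, 3.01, 3.14, 3.14, 3.14].

### API

Orientations are given as a rotation vector (axis times angle).
In Python, from plant import bot gives the robot as it stands.
- The arm moves only by the tool move_arm, never from a script. Its argument "motion" is a list of rows, each a list of 3 entries, a list of its own where there are three numbers: the turn, a rotation vector about the tool's x, y, z in degrees, then the shift along the tool's x, y, z in units of 40 mm (1.0 is 40 mm), then the closure, from 0 (fully open) to 1 (shut). A call has 1 to 12 rows; each row is the pose to reach, as a shift and turn from the pose commanded when the call began, along the tool's axes at that moment; what a row does not reach only later rows make up. A row lasts 1/8 s, in which the tool goes at most 62.5 mm and 10.7 degrees, less where a joint would pass 70% of its speed; a pose out of reach is approached as far as the arm can. A call with a gripper value outside its range is refused whole. The fingers move at their own pace and stop on an object; "squeeze" is the grip in N (left out, the last holds). Time passes only in rows, so rows that repeat a pose let the fingers close. It gives the time, the measured TCP pose, the force, the opening and the grip force at its end, in the units of the state.
- bot.get_state(): the state, without advancing time (a new reading comes with each control period).
- bot.camera(name): name is "side" or "top"; returns a dict with "color" (400x640x3 uint8, red, green, blue), "K" (3x3 intrinsics, pixels), "origin" and "orientation" of the camera in the world. Camera axes: x right, y up, looking along -z (the intrinsics and any distortion apply to the point x, -y, -z); pixel columns grow to the right and rows downward; lengths in m; the calibration is good to about 2 mm. A picture is of the moment at which its call begins. There is no depth.
- bot.job_done(): hands the job in; it is judged then, once.
The state is a dict: "time_s": time; "qpos": joint angles; "joint_velocities": joint speeds; "joint_efforts": joint torques, N m; "tool_pos": TCP position; "tool_rot": TCP orientation; "wrist_force": force on the tool from outside, world axes, zero at the start; "wrist_torque": the same for the moment, N m; "opening": finger opening in m; "grip_force": force on a finger pad.
Only numpy, scipy, OpenCV 4.12 (cv2) and the standard library are available. Lean on these libraries where they do the work, as an engineer would, in place of code of your own. Each camera call takes 0.05 s, during which the arm holds its last target. There are 200 camera calls.

## Working session

There is one attempt and no reset: what is moved stays moved. The work goes in short steps, Python scripts to look and compute and a tool call to move; the robot and the scene stay as the last step left them, time stands still between calls to the robot, and variables do not carry over. Pictures are saved under pics/ and viewed, at most 10 in all, crops included, and the job is handed in when it is done.

Besides the shell and the picture viewer there is one more tool, called after "Call:" as a command line: name --argument value ..., lists and objects as JSON in quotes. move_arm: Moves the arm, as the interface text tells. Its arguments: {"type":"object","properties":{"motion":{"type":"array"},"squeeze":{"type":"number"}},"required":["motion"]}

```bash
ls; mkdir -p pics
python3 - <<'E'
from plant import bot
import cv2,numpy as np
s=bot.get_state();print(s)
for n in("side","top"):
    c=bot.camera(n);cv2.imwrite(f"pics/{n}0.png",c["color"][:,:,::-1]);print(n,{k:v for k,v in c.items() if k!="color"})
E
```

```text
pics
{'time_s': 0.0, 'qpos': array([ 1.29597393e+00,  4.23847577e-01,  1.63069049e+00, -2.41376219e-05,
        1.08857105e+00, -1.89991424e-02]), 'joint_velocities': array([ 0.00033057,  0.00102956,  0.00016267, -0.00012435, -0.00146201,
        0.00075959]), 'joint_efforts': array([-4.50054804e-04, -5.44631696e+01, -2.73669952e+01,  6.42851740e-02,
        2.26242008e-02, -1.65954016e-04]), 'tool_pos': array([0.15799226, 0.6041701 , 0.24689726]), 'tool_rot': array([-4.00708131e-01, -3.11572944e+00,  2.36115507e-03]), 'wrist_force': array([-0.03271805,  0.47155923, -0.0560592 ]), 'wrist_torque': array([ 0.01998308,  0.04633648, -0.03209452]), 'grip_force': 0.0, 'opening': 0.08796187852933514}
side {'K': array([[363.29870784,   0.        , 329.1484237 ],
       [  0.        , 363.29870784, 208.94048436],
       [  0.        ,   0.        ,   1.        ]]), 'origin': array([ 0.08696981, -0.43697344,  0.78210242]), 'orientation': array([ 0.7162726 , -0.31617257, -0.75454045])}
top {'K': array([[465.99565239,   0.        , 320.75260532],
       [  0.        , 465.99565239, 200.32321972],
       [  0.        ,   0.        ,   1.        ]]), 'origin': array([3.42594732e-01, 8.40841451e-04, 1.32630691e+00]), 'orientation': array([ 0.10534536, -0.11448593, -1.54090615])}
```

View pics/side0.png

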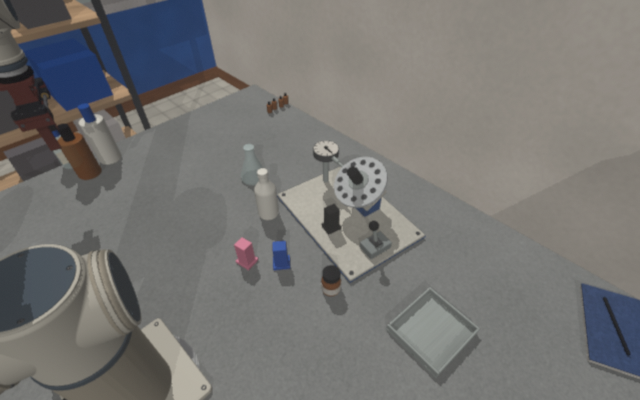

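View pics/top0.png

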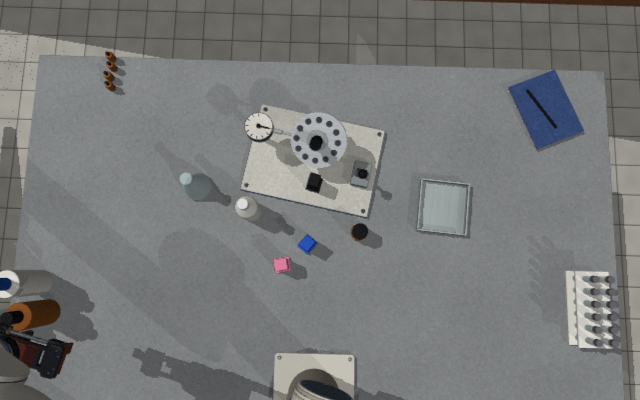

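The side view shows the black chock at (331,218), with look-alikes in blue at (281,255) and pink at (245,253). In the top view they are at (314,183), (307,243) and (282,265). The black one on the base plate is the one meant. The tray is at side (433,330), top (444,208), and the lever ball is at side (374,226), top (362,174). I'll check it in one close crop.

Run:
```python
import cv2,numpy as np
a=cv2.imread("pics/side0.png")[130:285,265:435];b=cv2.imread("pics/top0.png")[95:225,225:400]
f=lambda i:cv2.resize(i,None,fx=4.5,fy=4.5,interpolation=cv2.INTER_CUBIC)
cv2.imwrite("pics/sc.png",cv2.resize(a,(680,600*155//155),interpolation=2)[:600]);cv2.imwrite("pics/tc.png",f(b)[:585])
```

```text
(no output)
```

View pics/sc.png

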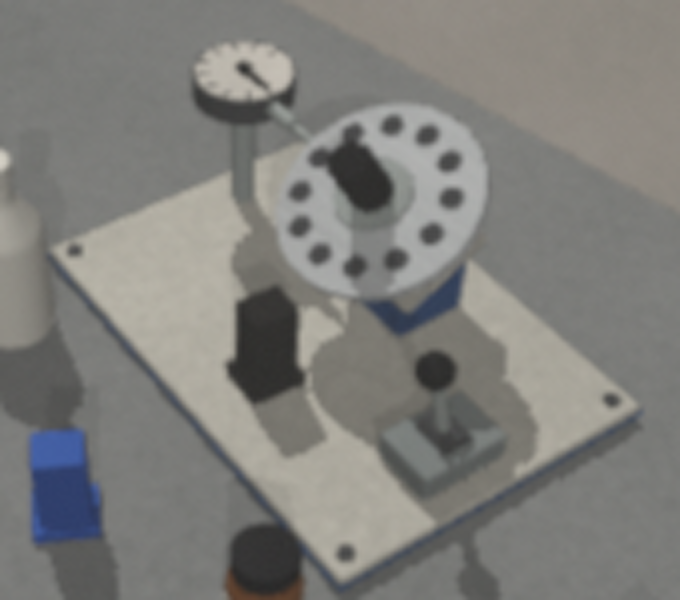

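View pics/tc.png

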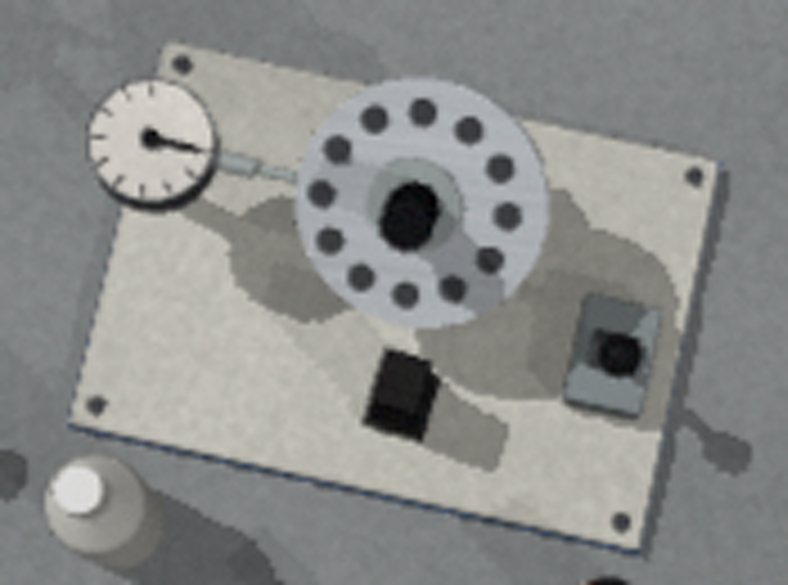

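```bash
cat > h.py <<'E'
import numpy as np, cv2
from scipy.spatial.transform import Rotation as R
from scipy.optimize import least_squares
CAM={"side":(363.29870784,329.1484237,208.94048436,[0.08696981,-0.43697344,0.78210242],[0.7162726,-0.31617257,-0.75454045]),
"top":(465.99565239,320.75260532,200.32321972,[3.42594732e-01,8.40841451e-04,1.32630691],[0.10534536,-0.11448593,-1.54090615])}
def proj(n,P):
    f,cx,cy,o,r=CAM[n];p=R.from_rotvec(r).inv().apply(np.atleast_2d(P)-o);return np.c_[cx-f*p[:,0]/p[:,2],cy+f*p[:,1]/p[:,2]]
def tri(ps,pt):
    s=least_squares(lambda X:np.r_[proj("side",X)[0]-ps,proj("top",X)[0]-pt],[.6,0,.1]);return s.x,np.sqrt(np.mean(s.fun**2))
S=lambda u,v:np.array([265+u/4,130+v/3.871]); T=lambda u,v:np.array([225+u/4.5,95+v/4.5])
def pose(obs,x0):  # obs list of (cam,px,local xyz); pose x,y,yaw
    def f(q):
        Rz=R.from_euler("z",q[2]);return np.concatenate([proj(c,Rz.apply(l)+[q[0],q[1],0])[0]-p for c,p,l in obs])
    s=least_squares(f,x0,loss="soft_l1");return s.x,f(s.x)
def inst(q,l): return R.from_euler("z",q[2]).apply(l)+[q[0],q[1],0]
E
python3 - <<'E'
from h import *
o=[("top",T(163,43),(.13,.19,.015)),("top",T(720,160),(.13,-.18,.015)),("top",T(640,550),(-.13,-.18,.015)),("top",T(70,425),(-.13,.19,.015)),
("side",S(48,252),(-.13,.19,.015)),("side",S(640,410),(.13,-.18,.015)),("side",S(338,588),(-.13,-.18,.015)),("top",T(152,139),(.027,.158,.14)),("side",S(243,71),(.027,.158,.14))]
q,r=pose(o,[.6,0,-.2]);print("stand",q,r.round(1).reshape(-1,2).tolist())
ball,e=tri(S(435,371),T(619,352));print("ball",ball,e,R.from_euler("z",-q[2]).apply(ball-[q[0],q[1],0])-[-.015,-.137,.037])
ct,e=tri(S(266,304),T(405,372));print("chocktop",ct,e)
# knob
a=np.array([-.5,0,np.sqrt(.75)]);k=np.array([.03,0,.125])+.06*a
for n in("side","top"):print(n,proj(n,inst(q,k)))
print("knobtop",inst(q,k),(inst(q,k-.05*a)))
print("knob tri",tri(S(347,160),T(407,222)))
w=.075;d=.07
o=[(c,np.array(p,float),l) for c,ps in(("side",[(430,290),(478,328),(436,374),(388,328)]),("top",[(419,179),(471,181),(468,237),(417,234)])) for p,l in zip(ps,[(w,d,.025),(w,-d,.025),(-w,-d,.025),(-w,d,.025)])]
t,r=pose(o,[.5,-.3,0]);print("tray",t,r.round(1).reshape(-1,2).tolist())
f,cx,cy,oo,rr=CAM["side"]
# chock pose from foot/top in images: compare projection
for yaw in(q[2],):
  lo=[(-.022,.02,.015),(-.022,-.02,.015),(.022,-.02,.015),(-.017,.015,.09),(-.017,-.015,.09),(.017,-.015,.09),(.017,.015,.09)]
  ob=[("side",S(228,368),lo[0]),("side",S(261,403),lo[1]),("side",S(304,385),lo[2]),("top",T(364,424),lo[0]),("top",T(424,440),lo[1])]
  c,r=pose(ob,[ct[0],ct[1],yaw]);print("chock",c,r.round(1).reshape(-1,2).tolist());print(inst([q[0],q[1],q[2]],[0,0,0]))
  for n,fn in(("side",S),("top",T)):
    p=proj(n,[inst(c,l) for l in lo]);print(n,((p-[265,130])*[4,3.871] if n=="side" else (p-[225,95])*4.5).round().tolist())
for nm,ps,pt in(("bottle cap",(263,174),(243,204)),("flask top",(249,149),(186,179)),("jar top",(332,272),(360,231))):print(nm,tri(np.array(ps),np.array(pt)))
E
```

```text
stand [ 0.64380459  0.01379044 -0.19302489] [[0.7, -0.6], [0.8, 0.4], [0.3, 0.6], [-0.2, 0.1], [-0.5, -1.3], [0.4, -1.3], [0.3, -1.6], [0.1, 1.0], [-0.4, -0.1]]
ball [ 0.5901841  -0.11290455  0.11034218] 0.0957185989549678 [-0.01332096  0.00237199  0.07334218]
chocktop [0.57700475 0.01480459 0.08803491] 0.703898143254296
side [[351.48005863 171.21639354]]
top [[315.29861113 145.96662647]]
knobtop [0.64380459 0.01379044 0.17696152] [0.6683403  0.00899473 0.13366025]
knob tri (array([0.64781808, 0.01443755, 0.17406747]), np.float64(0.3680438483789558))
tray [ 0.51478975 -0.35244624 -0.06374049] [[-2.4, -3.0], [0.9, 0.2], [2.1, 1.4], [-2.1, -1.7], [1.9, 0.6], [-1.0, 3.0], [-0.4, -0.3], [0.7, -1.9]]
chock [ 0.57596743  0.01361693 -0.26490029] [[-0.4, 0.1], [-1.4, 0.6], [1.5, -0.8], [0.1, -0.4], [0.2, 0.1]]
[0.64380459 0.01379044 0.        ]
side [[226.0, 368.0], [255.0, 405.0], [310.0, 382.0], [236.0, 298.0], [260.0, 326.0], [304.0, 308.0], [280.0, 281.0]]
top [[364.0, 422.0], [425.0, 440.0], [445.0, 375.0], [372.0, 396.0], [420.0, 411.0], [436.0, 357.0], [388.0, 343.0]]
bottle cap (array([0.49482868, 0.19354588, 0.14848535]), np.float64(0.17243996471959983))
flask top (array([0.56281097, 0.3541522 , 0.10854699]), np.float64(0.244785346098166))
jar top (array([ 0.44097547, -0.11333844,  0.06803019]), np.float64(0.3538450007618551))
```

```bash
cat >> h.py <<'E'
def leanR(yaw,lean,flip=1,extra=0):
    # tool z: down, leaning so the hand sits towards -x of frame yaw; y along frame y
    X=np.array([np.cos(yaw),np.sin(yaw),0]);Y=np.array([-np.sin(yaw),np.cos(yaw),0])*flip
    z=np.cos(lean)*np.array([0,0,-1.])+np.sin(lean)*X
    return R.from_matrix(np.c_[np.cross(Y,z),Y,z])*R.from_euler("z",extra)
def row(P0,R0,G,Rt,back=0,ahead=.006):
    P=np.asarray(G)-(ahead+back)*Rt.as_matrix()[:,2]
    return (R0.inv()*Rt).as_rotvec(degrees=True).round(1).tolist(),(R0.inv().apply(P-P0)/.04).round(2).tolist()
def now():
    from plant import bot
    s=bot.get_state();return s,s["tool_pos"],R.from_rotvec(s["tool_rot"])
E
python3 - <<'E'
from h import *
s,P,R0=now();print(R0.as_matrix().round(2))
for fl in(1,-1):
  Rt=leanR(-.23,np.radians(20),fl)
  print(fl,row(P,R0,[.576,.0135,.062],Rt,.15))
print(row(P,leanR(-.23,np.radians(20)),[0,0,0],leanR(-.23,np.radians(20)))[0])
E
```

```text
[[-0.97  0.25 -0.  ]
 [ 0.25  0.97 -0.  ]
 [ 0.   -0.   -1.  ]]
1 ([-0.3, -20.0, -1.5], [-12.51, -11.68, 0.98])
-1 ([-31.0, 0.5, 175.8], [-12.51, -11.68, 0.98])
[0.0, 0.0, 0.0]
```

Call:
move_arm --motion '[[[0,-20,-1.5],[-12.5,-11.68,1.0],0],[[0,-20,-1.5],[-12.5,-11.68,1.0],0],[[0,-20,-1.5],[-12.5,-11.68,1.0],0],[[0,-20,-1.5],[-12.5,-11.68,1.0],0],[[0,-20,-1.5],[-12.5,-11.68,1.0],0],[[0,-20,-1.5],[-12.5,-11.68,1.0],0],[[0,-20,-1.5],[-12.5,-11.68,1.0],0],[[0,-20,-1.5],[-12.5,-11.68,1.0],0],[[0,-20,-1.5],[-12.5,-11.68,1.0],0],[[0,-20,-1.5],[-12.5,-11.68,1.0],0],[[0,-20,-1.5],[-12.5,-11.68,1.0],0],[[0,-20,-1.5],[-12.5,-11.68,1.0],0]]'

```text
time_s: 1.6
tool_pos: [0.5251, 0.0225, 0.2075]
tool_rot: [0.328, 2.775, -0.064]
wrist_force: [-0.2, 0.2, -0.1]
opening: 0.0876
grip_force: 0.0
```

Run:
```python
from h import *
from plant import bot
s,P,R0=now();print(P,s["qpos"].round(2),R0.as_matrix()[:,2].round(3))
print(row(P,R0,[.576,.0135,.062],leanR(-.23,np.radians(20)),0))
cv2.imwrite("pics/a.png",np.vstack([cv2.resize(bot.camera(n)["color"][y:y+150,x:x+320,::-1],(640,300)) for n,y,x in(("side",120,180),("top",80,160))]))
```

```text
[0.52512802 0.02250723 0.20748808] [ 0.08  0.23  2.08 -0.23  0.51 -1.07] [ 0.332 -0.084 -0.94 ]
([-0.4, 0.0, -0.3], [0.03, 0.09, 3.71])
```

View pics/a.png

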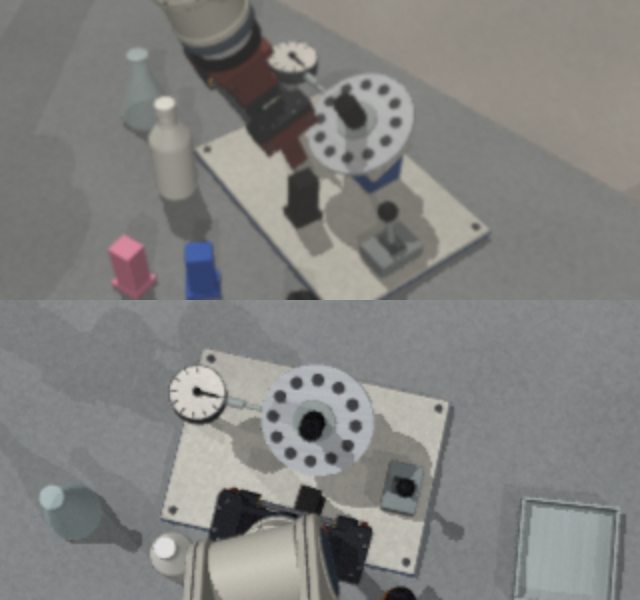

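The hand sits over the chock (top crop about (308,500)), clear of the disc, knob, bottle and jar. Going down.

Call:
move_arm --motion '[[[-0.4,0,0],[0,0.08,1.2],0],[[-0.4,0,0],[0,0.08,2.4],0],[[-0.4,0,0],[0,0.08,3.2],0],[[-0.4,0,0],[0,0.08,3.7],0],[[-0.4,0,0],[0,0.08,3.7],0],[[-0.4,0,0],[0,0.08,3.7],1],[[-0.4,0,0],[0,0.08,3.7],1],[[-0.4,0,0],[0,0.08,3.7],1],[[-0.4,0,0],[0,0.08,3.7],1],[[-0.4,0,0],[0,0.08,3.7],1],[[-0.4,0,0],[0,0.08,3.7],1]]' --squeeze 30

```text
time_s: 3.08
tool_pos: [0.5735, 0.017, 0.0686]
tool_rot: [0.318, 2.776, -0.053]
wrist_force: [-0.1, -0.1, 0.9]
opening: 0.0314
grip_force: 0.4
```

Call:
move_arm --motion '[[[0,0,0],[0,0,0],1],[[0,0,0],[0,0,0],1],[[0,0,0],[0,0,0],1],[[0,0,0],[0,0,-0.5],1],[[0,0,0],[0,0,-1.2],1],[[0,0,0],[0,0,-2.2],1],[[0,0,0],[0,0,-3.2],1],[[0,0,0],[0,0,-4],1],[[0,0,0],[0,0,-4],1]]'

```text
time_s: 4.2
tool_pos: [0.5206, 0.0295, 0.2209]
tool_rot: [0.317, 2.772, -0.052]
wrist_force: [0.1, 0.1, -1.2]
opening: 0.0301
grip_force: 30.0
```

Run:
```python
from h import *
from plant import bot
s,P,R0=now();print(P,s["qpos"].round(2),s["opening"],s["grip_force"],s["wrist_force"])
t=np.array([.5148,-.3524]); Rt=leanR(-.23,np.radians(20))
# chock base is .047 below grasp (world): place base at .006
for g in(.20,.056):print(row(P,R0,[*t,g],Rt,0))
c=bot.camera("top")["color"];cv2.imwrite("pics/top1.png",c[:,:,::-1])
c=bot.camera("side")["color"];cv2.imwrite("pics/b.png",cv2.resize(c[130:280,220:440,::-1],None,fx=3.5,fy=3.5))
```

```text
[0.52062024 0.02947553 0.22088528] [ 0.09  0.2   2.09 -0.21  0.53 -1.09] 0.030052463581565075 29.989761114120483 [ 0.07135904  0.10155675 -1.21257377]
([0.2, 0.2, 0.1], [-1.72, -9.33, 1.0])
([0.2, 0.2, 0.1], [-0.47, -9.35, 4.38])
```

View pics/b.png

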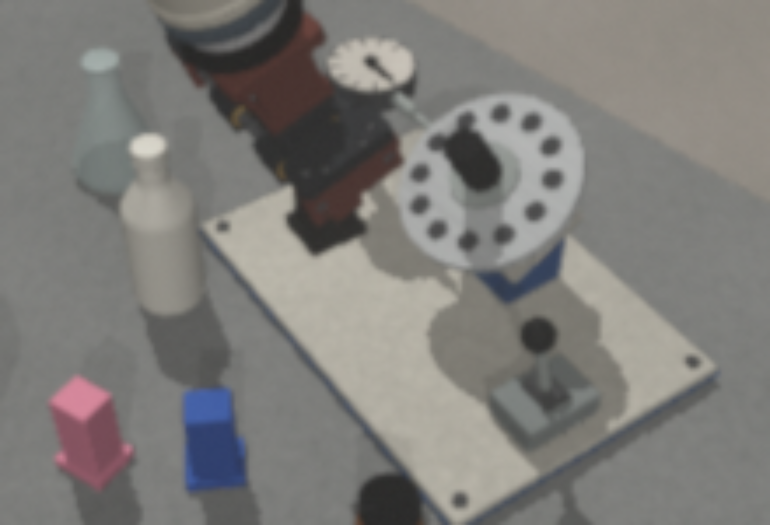

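The black chock is held at (325,225) in the crop, foot down, clear of everything. Next I carry it to the tray.

Call:
move_arm --motion '[[[0,0,0],[-1.72,-9.35,1.0],1],[[0,0,0],[-1.72,-9.35,1.0],1],[[0,0,0],[-1.72,-9.35,1.0],1],[[0,0,0],[-1.72,-9.35,1.0],1],[[0,0,0],[-1.72,-9.35,1.0],1],[[0,0,0],[-1.72,-9.35,1.0],1],[[0,0,0],[-1.72,-9.35,1.0],1],[[0,0,0],[-1.72,-9.35,1.0],1],[[0,0,0],[-1.3,-9.35,2.2],1],[[0,0,0],[-0.9,-9.35,3.2],1],[[0,0,0],[-0.7,-9.35,3.7],1],[[0,0,0],[-0.7,-9.35,3.7],1]]'

```text
time_s: 5.8
tool_pos: [0.5096, -0.3493, 0.0863]
tool_rot: [0.316, 2.781, -0.048]
wrist_force: [-0.4, 0.4, -1.5]
opening: 0.0299
grip_force: 30.0
```

Run:
```python
from h import *
from plant import bot
s,P,R0=now();print(P,R0.as_matrix()[:,2].round(3),s["wrist_force"])
print(row(P,R0,[.5148,-.3524,.055],R0,0))
c=bot.camera("side")["color"][230:390,360:560,::-1];d=bot.camera("top")["color"][140:260,380:500,::-1]
cv2.imwrite("pics/c.png",np.hstack([cv2.resize(c,(500,400)),cv2.resize(d,(300,400))]))
```

```text
[ 0.50960874 -0.34932035  0.0862956 ] [ 0.33  -0.071 -0.941] [-0.42916835  0.39282076 -1.51397401]
([0.0, 0.0, 0.0], [0.13, -0.05, 0.63])
```

View pics/c.png

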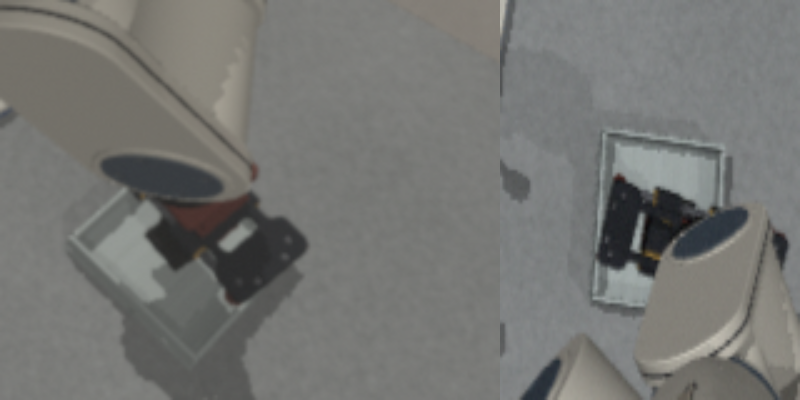

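The chock (left crop about (175,245)) hangs over the middle of the tray. I'll lower it and let go.

Call:
move_arm --motion '[[[0,0,0],[0.1,-0.05,0.3],1],[[0,0,0],[0.12,-0.05,0.5],1],[[0,0,0],[0.13,-0.05,0.62],1],[[0,0,0],[0.13,-0.05,0.62],1],[[0,0,0],[0.15,-0.05,0.67],1],[[0,0,0],[0.15,-0.05,0.67],1]]'

```text
time_s: 6.65
tool_pos: [0.5136, -0.355, 0.0615]
tool_rot: [0.318, 2.776, -0.053]
wrist_force: [0.5, -0.6, -0.9]
opening: 0.0298
grip_force: 30.0
```

Call:
move_arm --motion '[[[0,0,0],[0.02,0,0.05],1],[[0,0,0],[0.02,0,0.05],1],[[0,0,0],[0.02,0,0.05],0.4],[[0,0,0],[0.02,0,0.05],0.2],[[0,0,0],[0.02,0,0.05],0],[[0,0,0],[0.02,0,0.05],0],[[0,0,0],[0.02,0,0.05],0],[[0,0,0],[0.02,0,-1],0],[[0,0,0],[0.02,0,-2.5],0],[[0,0,0],[0.02,0,-4],0],[[0,0,0],[0.02,0,-4.5],0]]'

```text
time_s: 8.02
tool_pos: [0.4529, -0.3419, 0.234]
tool_rot: [0.317, 2.772, -0.058]
wrist_force: [-0.1, -1.0, -0.5]
opening: 0.0876
grip_force: 0.0
```

Run:
```python
from h import *
from plant import bot
s,P,R0=now();print(P,s["qpos"].round(2),s["wrist_force"])
a=np.radians(30);yaw=-.193
kt=np.array([.645,.0138,.1765]); ax=np.array([-.5*np.cos(yaw),-.5*np.sin(yaw),.866]); G=kt-.017*ax
for e in(-180,-120,-90,0,90):
  Rt=leanR(yaw,a,1,np.radians(e)); print(e,row(P,R0,G,Rt,.09),row(P,R0,G,Rt,0)[1])
c=bot.camera("side")["color"][200:390,330:560,::-1]
d=bot.camera("top")["color"][95:225,225:345,::-1]
cv2.imwrite("pics/d.png",np.hstack([cv2.resize(c,(420,400)),cv2.resize(d,(370,400))]))
```

```text
[ 0.45292436 -0.3419478   0.23404718] [-0.75  0.25  1.97  0.3   0.63 -2.31] [-0.06096179 -1.02680426 -0.50955369]
-180 ([-15.2, 1.4, 177.5], [-1.67, 9.71, 0.32]) [-2.05, 9.76, 2.54]
-120 ([9.7, -6.9, -121.5], [-1.67, 9.71, 0.32]) [-2.05, 9.76, 2.54]
-90 ([7.0, -8.4, -91.6], [-1.67, 9.71, 0.32]) [-2.05, 9.76, 2.54]
0 ([-0.9, -9.8, -1.8], [-1.67, 9.71, 0.32]) [-2.05, 9.76, 2.54]
90 ([-8.3, -6.9, 88.0], [-1.67, 9.71, 0.32]) [-2.05, 9.76, 2.54]
```

View pics/d.png

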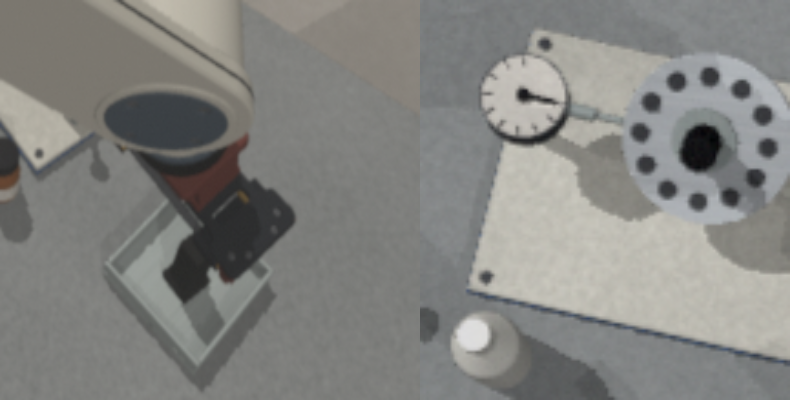

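The chock stands in the tray (left crop about (187,270)). The needle is at hub (523,95) with its tip at (565,100), pointing towards the disc, so about 0. That leaves about half a turn. Next I go to the standoff over the knob.

Call:
move_arm --motion '[[[-0.9,-9.8,-1.8],[-1.67,9.71,0.32],0],[[-0.9,-9.8,-1.8],[-1.67,9.71,0.32],0],[[-0.9,-9.8,-1.8],[-1.67,9.71,0.32],0],[[-0.9,-9.8,-1.8],[-1.67,9.71,0.32],0],[[-0.9,-9.8,-1.8],[-1.67,9.71,0.32],0],[[-0.9,-9.8,-1.8],[-1.67,9.71,0.32],0],[[-0.9,-9.8,-1.8],[-1.67,9.71,0.32],0],[[-0.9,-9.8,-1.8],[-1.67,9.71,0.32],0],[[-0.9,-9.8,-1.8],[-1.67,9.71,0.32],0],[[-0.9,-9.8,-1.8],[-1.67,9.71,0.32],0]]'

```text
time_s: 9.38
tool_pos: [0.6052, 0.0208, 0.241]
tool_rot: [0.255, 2.612, -0.064]
wrist_force: [0.8, -0.8, -0.4]
opening: 0.0881
grip_force: 0.0
```

```bash
cat >> h.py <<'E'
def shots(tag):
    from plant import bot
    t=bot.camera("top")["color"][:,:,::-1];s=bot.camera("side")["color"][:,:,::-1]
    cv2.imwrite(f"pics/{tag}.png",np.hstack([cv2.resize(s[120:280,260:420],(400,400)),cv2.resize(t[95:225,225:355],(400,400))]))
    return s,t
E
python3 - <<'E'
from h import *
s,P,R0=now();print(P,s["qpos"].round(2),s["wrist_force"])
a=np.radians(30);yaw=-.193
kt=np.array([.645,.0138,.1765]); ax=np.array([-.5*np.cos(yaw),-.5*np.sin(yaw),.866])
print(row(P,R0,kt-.015*ax,leanR(yaw,a),0))
sd,t=shots("e")
full=cv2.resize(sd[190:390,350:530],(360,400))
e=cv2.imread("pics/e.png");cv2.imwrite("pics/e.png",np.hstack([cv2.resize(e,(540,270)),cv2.resize(full,(243,270))]))
E
```

```text
[0.60522643 0.02077908 0.2410134 ] [ 0.08  0.26  2.   -0.34  0.4  -1.02] [ 0.80934696 -0.75671701 -0.35692218]
([0.1, -0.3, -0.1], [-0.08, 0.02, 2.13])
```

View pics/e.png

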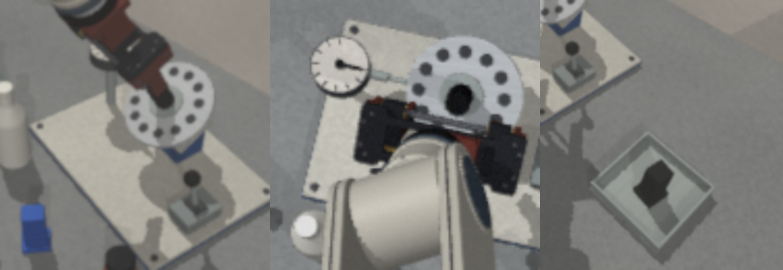

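The chock stands upright in the tray (right panel about (655,185)). The hand is on the axis with the knob at (165,98) in the left panel. I'll read the needle by code from here.

Call:
move_arm --motion '[[[0,0,0],[-0.04,0.01,0.8],0],[[0,0,0],[-0.07,0.02,1.5],0],[[0,0,0],[-0.08,0.02,2.0],0],[[0,0,0],[-0.08,0.02,2.13],0],[[0,0,0],[-0.08,0.02,2.13],0],[[0,0,0],[-0.08,0.02,2.13],1],[[0,0,0],[-0.08,0.02,2.13],1],[[0,0,0],[-0.08,0.02,2.13],1],[[0,0,0],[-0.08,0.02,2.13],1],[[0,0,0],[-0.08,0.02,2.13],1],[[0,0,0],[-0.08,0.02,2.13],1]]' --squeeze 20

```text
time_s: 10.85
tool_pos: [0.6505, 0.0143, 0.1696]
tool_rot: [0.253, 2.611, -0.063]
wrist_force: [-0.1, -1.0, 0.4]
opening: 0.0312
grip_force: 0.7
```

```bash
cat >> h.py <<'E'
def needle(n="top",img=None):
    from plant import bot
    if img is None: img=bot.camera(n)["color"]
    q=[.6438,.0138,-.193]
    g=cv2.cvtColor(np.ascontiguousarray(img),cv2.COLOR_RGB2GRAY)
    # refine face centre by the bright blob
    p0=proj(n,inst(q,[.027,.158,.14]))[0]
    th=np.arange(0,2*np.pi,.02);best=[]
    rr=np.arange(.008,.021,.001)
    # clockwise from -y seen from above: -y -> -x -> +y
    def prof(d):
        L=np.array([[[.027-r*np.sin(t),.158-r*np.cos(t),.14] for r in rr] for t in th]).reshape(-1,3)
        p=(proj(n,inst(q,L))+d).astype(np.float32)
        return cv2.remap(g,p[:,:1],p[:,1:],cv2.INTER_LINEAR).reshape(len(th),-1).mean(1)
    res=[]
    for d in [(0,0),(.7,0),(-.7,0),(0,.7),(0,-.7)]:
        v=prof(np.array(d));w=np.clip(np.percentile(v,60)-v,0,None);k=np.argmax(w)
        dd=(th-th[k]+np.pi)%(2*np.pi)-np.pi;m=abs(dd)<.35
        res.append((round(float((th[k]+(w*dd)[m].sum()/w[m].sum())%(2*np.pi)),2),round(float(w[k]))))
    return res
E
python3 - <<'E'
from h import *
s,P,R0=now();print(P,s["qpos"].round(2),s["wrist_force"],s["opening"])
print(needle("top"));print(needle("side"))
i=cv2.imread("pics/top0.png")[:,:,::-1];print(needle("top",i));i=cv2.imread("pics/side0.png")[:,:,::-1];print(needle("side",i))
E
```

```text
[0.65045324 0.01431615 0.16955734] [ 0.06  0.44  1.95 -0.46  0.27 -0.91] [-0.12653976 -0.99273988  0.36827229] 0.03120383268948721
[(6.05, 131), (6.08, 136), (6.03, 124), (5.92, 120), (6.18, 131)]
[(1.34, 22), (0.76, 20), (1.3, 25), (0.66, 23), (1.3, 25)]
[(6.05, 135), (6.08, 141), (6.03, 128), (5.92, 124), (6.18, 136)]
[(6.08, 75), (6.19, 77), (5.98, 77), (3.71, 74), (6.22, 81)]
```

Call:
move_arm --motion '[[[0,0,0],[0,0,0],1],[[0,0,0],[0,0,0],1],[[0,0,3],[0,0,0],1],[[0,0,10],[0,0,0],1],[[0,0,19],[0,0,0],1],[[0,0,28],[0,0,0],1],[[0,0,37],[0,0,0],1],[[0,0,46],[0,0,0],1],[[0,0,54],[0,0,0],1],[[0,0,58],[0,0,0],1],[[0,0,60],[0,0,0],1],[[0,0,60],[0,0,0],1]]'

```text
time_s: 12.45
tool_pos: [0.6509, 0.0144, 0.1698]
tool_rot: [1.542, 2.159, 0.297]
wrist_force: [2.0, -2.9, -1.2]
opening: 0.0297
grip_force: 20.0
```

Run:
```python
from h import *
s,P,R0=now();print(P,s["qpos"].round(2),s["wrist_force"],s["opening"],s["grip_force"])
print(needle("top"));print(needle("side"))
```

```text
[0.6508757  0.01440736 0.1697799 ] [ 0.06  0.44  1.95 -0.46  0.27  0.14] [ 1.99897914 -2.86259837 -1.17934093] 0.029718439802425715 20.00090181827545
[(0.95, 116), (1.07, 112), (0.82, 112), (0.89, 114), (1.01, 116)]
[(1.24, 25), (1.28, 21), (1.1, 28), (1.04, 24), (1.18, 26)]
```

Call:
move_arm --motion '[[[0,0,4],[0,0,0],1],[[0,0,13],[0,0,0],1],[[0,0,22],[0,0,0],1],[[0,0,31],[0,0,0],1],[[0,0,40],[0,0,0],1],[[0,0,49],[0,0,0],1],[[0,0,55],[0,0,0],1],[[0,0,59],[0,0,0],1],[[0,0,60],[0,0,0],1],[[0,0,60],[0,0,0],1]]'

```text
time_s: 13.8
tool_pos: [0.6517, 0.0142, 0.1702]
tool_rot: [2.528, 1.151, 0.607]
wrist_force: [5.9, -3.2, -1.8]
opening: 0.0296
grip_force: 20.0
```

Run:
```python
from h import *
s,P,R0=now();print(P,s["qpos"].round(2),s["wrist_force"],s["opening"],s["grip_force"])
print(needle("top"));print(needle("side"))
```

```text
[0.65167422 0.01424837 0.17024299] [ 0.06  0.44  1.95 -0.46  0.27  1.19] [ 5.94773022 -3.19322348 -1.83320663] 0.029553151248770004 20.011825561523438
[(3.43, 121), (3.4, 130), (3.46, 112), (3.57, 116), (3.3, 126)]
[(1.28, 23), (0.62, 20), (1.3, 26), (0.8, 23), (1.35, 25)]
```

Call:
move_arm --motion '[[[0,0,4],[0,0,0],1],[[0,0,13],[0,0,0],1],[[0,0,22],[0,0,0],1],[[0,0,31],[0,0,0],1],[[0,0,40],[0,0,0],1],[[0,0,49],[0,0,0],1],[[0,0,56],[0,0,0],1],[[0,0,60],[0,0,0],1],[[0,0,62],[0,0,0],1],[[0,0,62],[0,0,0],1]]'

```text
time_s: 15.15
tool_pos: [0.6519, 0.0134, 0.1705]
tool_rot: [2.979, -0.342, 0.799]
wrist_force: [6.5, -8.5, -0.4]
opening: 0.0294
grip_force: 20.0
```

Run:
```python
from h import *
s,P,R0=now();print(P,s["qpos"].round(2),s["wrist_force"],s["opening"],s["grip_force"])
print(needle("top"))
```

```text
[0.65186698 0.01338582 0.17049849] [ 0.05  0.44  1.95 -0.46  0.27  2.27] [ 6.47039427 -8.46485167 -0.36732001] 0.029386486381397982 20.003418624401093
[(4.34, 129), (4.21, 126), (4.47, 132), (4.34, 139), (4.35, 119)]
```

The readings (about 1.0, 3.3, then 4.35 to 4.5 after hub bias) fit a high spot within a few degrees of the plunger. Letting go and backing off along the axis.

Call:
move_arm --motion '[[[0,0,0],[0,0,0],0.5],[[0,0,0],[0,0,0],0.3],[[0,0,0],[0,0,0],0.2],[[0,0,0],[0,0,0],0.2],[[0,0,0],[0,0,0],0.2],[[0,0,0],[0,0,-0.8],0.2],[[0,0,0],[0,0,-1.8],0.2],[[0,0,0],[0,0,-2.8],0.2],[[0,0,0],[0,0,-3.3],0.2],[[0,0,0],[0,0,-3.3],0.2]]'

```text
time_s: 16.45
tool_pos: [0.5863, 0.0268, 0.2858]
tool_rot: [2.98, -0.342, 0.801]
wrist_force: [0.2, -0.3, 0.0]
opening: 0.0704
grip_force: 0.0
```

Run:
```python
from h import *
from plant import bot
s,P,R0=now();print(P,s["qpos"].round(2),s["wrist_force"],s["opening"])
im=bot.camera("top")["color"];print(needle("top",im))
# refine hub: white face blob centroid, by convex hull ellipse
p0=proj("top",inst([.6438,.0138,-.193],[.027,.158,.14]))[0]
def hub(im):
    x,y=p0.round().astype(int);c=np.ascontiguousarray(im[y-18:y+19,x-18:x+19]);big=cv2.resize(cv2.cvtColor(c,cv2.COLOR_RGB2GRAY),None,fx=8,fy=8,interpolation=2)
    m=((big>185)*255).astype(np.uint8);cs,_=cv2.findContours(m,0,2);k=cv2.convexHull(max(cs,key=cv2.contourArea));e=cv2.fitEllipse(k)
    return (np.array(e[0])+.5)/8-.5+[x-18,y-18]-p0,np.array(e[1])/8,big
d,ax,big=hub(im);print("hub offset",d,ax)
cv2.imwrite("pics/n.png",cv2.resize(big,(592,592)))
i0=cv2.imread("pics/top0.png")[:,:,::-1];print("start",hub(i0)[:2])
```

```text
[0.58630282 0.02677055 0.28582415] [ 0.09  0.16  2.   -0.3   0.49  2.12] [ 0.19600767 -0.26056535  0.041002  ] 0.07043336346627982
[(4.34, 134), (4.2, 131), (4.46, 136), (4.34, 142), (4.34, 124)]
hub offset [-0.84505183 -1.18680452] [25.39323235 26.34967422]
start (array([-0.86262614, -1.31690095]), array([25.50073242, 26.44616508]))
```

View pics/n.png

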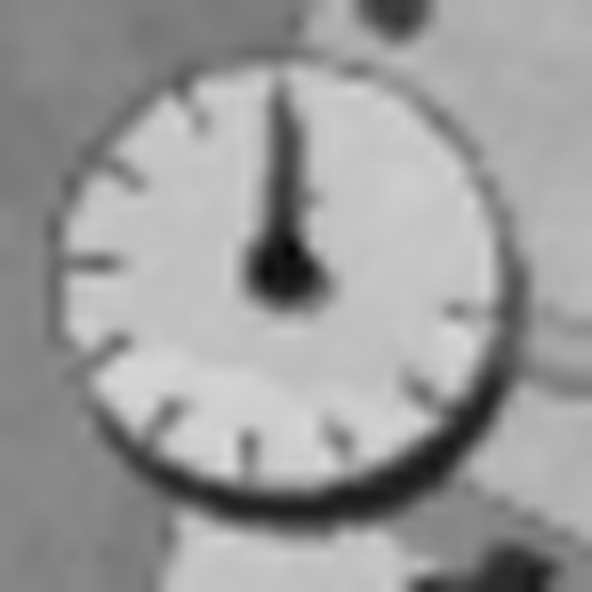

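The needle stands straight up, hub at (283,268) and tip at (283,85). That is about 4.5 rad clockwise from the disc direction, the maximum, with the disc free. Next is the brake.

Run:
```python
from h import *
s,P,R0=now();q=[.6438,.0138,-.193]
ball=[.590,-.1129,.110]
for e in(np.pi/2,-np.pi/2):
  Rt=leanR(-.193,0,1,e)
  X=np.array([np.cos(-.193),np.sin(-.193),0])
  for c,z in((-.075,.25),(-.075,.117)):
    P1=inst(q,[c,-.136,0]);P1[2]=z
    print(e,P1,row(P,R0,P1,Rt,0,0), Rt.inv().apply(X).round(2))
```

```text
1.5707963267948966 [ 0.54410716 -0.10528962  0.25      ] ([23.0, -24.1, -89.7], [-0.65, 3.47, 0.54]) [-0.  1.  0.]
1.5707963267948966 [ 0.54410716 -0.10528962  0.117     ] ([23.0, -24.1, -89.7], [-2.31, 3.53, 3.42]) [-0.  1.  0.]
-1.5707963267948966 [ 0.54410716 -0.10528962  0.25      ] ([-23.9, -22.7, 85.8], [-0.65, 3.47, 0.54]) [-0. -1.  0.]
-1.5707963267948966 [ 0.54410716 -0.10528962  0.117     ] ([-23.9, -22.7, 85.8], [-2.31, 3.53, 3.42]) [-0. -1.  0.]
```

Call:
move_arm --motion '[[[23,-24.1,-89.7],[-0.65,3.47,0.54],1],[[23,-24.1,-89.7],[-0.65,3.47,0.54],1],[[23,-24.1,-89.7],[-0.65,3.47,0.54],1],[[23,-24.1,-89.7],[-0.65,3.47,0.54],1],[[23,-24.1,-89.7],[-0.65,3.47,0.54],1],[[23,-24.1,-89.7],[-0.65,3.47,0.54],1],[[23,-24.1,-89.7],[-0.65,3.47,0.54],1],[[23,-24.1,-89.7],[-0.65,3.47,0.54],1],[[23,-24.1,-89.7],[-0.65,3.47,0.54],1],[[23,-24.1,-89.7],[-0.65,3.47,0.54],1],[[23,-24.1,-89.7],[-0.65,3.47,0.54],1],[[23,-24.1,-89.7],[-0.65,3.47,0.54],1]]'

```text
time_s: 18.0
tool_pos: [0.5441, -0.1055, 0.248]
tool_rot: [-2.424, -1.994, 0.004]
wrist_force: [-0.1, 0.6, -0.6]
opening: 0.0005
grip_force: 0.0
```

Run:
```python
from h import *
s,P,R0=now();q=[.6438,.0138,-.193];Rt=leanR(-.193,0,1,np.pi/2);print(P,R0.as_matrix().round(2).tolist(),s["qpos"].round(2),s["opening"])
for c,z in((-.075,.117),(-.02,.117),(0,.115)):
    P1=inst(q,[c,-.136,0]);P1[2]=z;print(row(P,R0,P1,Rt,0,0))
```

```text
[ 0.54413992 -0.1055067   0.24798284] [[0.19, 0.98, -0.0], [0.98, -0.19, 0.0], [0.0, -0.0, -1.0]] [-0.21  0.32  1.79 -0.    1.04 -0.02] 0.00045032184104542547
([-0.2, -0.0, -0.1], [0.0, 0.01, 3.27])
([-0.2, -0.0, -0.1], [0.01, 1.39, 3.27])
([-0.2, -0.0, -0.1], [0.01, 1.89, 3.32])
```

Call:
move_arm --motion '[[[0,0,0],[0,0,1.4],1],[[0,0,0],[0,0,2.6],1],[[0,0,0],[0,0,3.27],1],[[0,0,0],[0,0,3.27],1],[[0,0,0],[0,0.3,3.27],1],[[0,0,0],[0,0.6,3.27],1],[[0,0,0],[0,0.85,3.27],1],[[0,0,0],[0,1.1,3.27],1],[[0,0,0],[0,1.3,3.27],1],[[0,0,0],[0,1.5,3.27],1],[[0,0,0],[0,1.6,3.27],1],[[0,0,0],[0,1.6,3.27],1]]'

```text
time_s: 19.5
tool_pos: [0.6067, -0.1178, 0.1186]
tool_rot: [-2.425, -1.995, 0.002]
wrist_force: [-0.2, 0.3, -0.4]
opening: 0.0005
grip_force: 0.0
```

Run:
```python
from h import *
from plant import bot
s,P,R0=now();q=[.6438,.0138,-.193]
print(s["wrist_force"],R.from_euler("z",.193).apply(P-[q[0],q[1],0]))
# dark ball search near the predicted arc in side view
im=bot.camera("side")["color"];g=cv2.cvtColor(np.ascontiguousarray(im),cv2.COLOR_RGB2GRAY).astype(np.float32)
for a in np.arange(0,1.05,.1):
    p=proj("side",inst(q,[-.015+.08*np.sin(a-.5),-.137,.037+.08*np.cos(a-.5)]))[0]
    print(round(a,1),p.round(1),cv2.getRectSubPix(g,(7,7),tuple(map(float,p))).mean().round())
```

```text
[-0.216386    0.29513748 -0.36977292] [-0.01112885 -0.13631053  0.11857651]
0.0 [366.4 231.6] 118.0
0.1 [368.8 229.4] 117.0
0.2 [371.4 227.4] 108.0
0.3 [373.9 225.5] 82.0
0.4 [376.4 223.8] 59.0
0.5 [379.  222.3] 56.0
0.6 [381.4 221.1] 57.0
0.7 [383.8 220.1] 55.0
0.8 [386.1 219.3] 52.0
0.9 [388.2 218.8] 69.0
1.0 [390.2 218.5] 103.0
```

Call:
move_arm --motion '[[[0,0,0],[0,0.1,0.05],1],[[0,0,0],[0,0.2,0.08],1],[[0,0,0],[0,0.2,0.08],1],[[0,0,0],[0,0.2,0.08],1]]'

```text
time_s: 20.05
tool_pos: [0.6144, -0.1193, 0.1155]
tool_rot: [-2.425, -1.995, 0.002]
wrist_force: [0.6, -0.5, 0.8]
opening: 0.0004
grip_force: 0.0
```

Call:
move_arm --motion '[[[0,0,0],[0,0.08,0],1],[[0,0,0],[0,0.15,0],1],[[0,0,0],[0,0.15,0],1],[[0,0,0],[0,0.15,0],1]]'

```text
time_s: 20.55
tool_pos: [0.6205, -0.1206, 0.1156]
tool_rot: [-2.425, -1.996, 0.001]
wrist_force: [-0.2, -0.9, -0.5]
opening: 0.0006
grip_force: 0.0
```

Call:
move_arm --motion '[[[0,0,0],[0,0.08,0],1],[[0,0,0],[0,0.15,0],1],[[0,0,0],[0,0.15,0],1],[[0,0,0],[0,0.15,0],1]]'

```text
time_s: 21.05
tool_pos: [0.6224, -0.1209, 0.1151]
tool_rot: [-2.419, -1.991, 0.01]
wrist_force: [-13.8, 3.3, 10.0]
opening: 0.0001
grip_force: 7.5
```

Run:
```python
from h import *
from plant import bot
s,P,R0=now();q=[.6438,.0138,-.193]
print(s["wrist_force"],R.from_euler("z",.193).apply(P-[q[0],q[1],0]))
for n in("side","top"):
  im=bot.camera(n)["color"];cv2.imwrite(f"pics/f_{n}.png",im[:,:,::-1]);g=cv2.cvtColor(np.ascontiguousarray(im),cv2.COLOR_RGB2GRAY).astype(np.float32)
  print(n,[(round(a,1),int(cv2.getRectSubPix(g,(5,5),tuple(map(float,proj(n,inst(q,[-.015+.08*np.sin(a-.5),-.137,.037+.08*np.cos(a-.5)]))[0]))).mean())) for a in np.arange(0,1.45,.1)])
```

```text
[-13.81626119   3.27844384  10.04212778] [ 0.00485278 -0.13630718  0.11511833]
side [(np.float64(0.0), 119), (np.float64(0.1), 119), (np.float64(0.2), 113), (np.float64(0.3), 111), (np.float64(0.4), 100), (np.float64(0.5), 70), (np.float64(0.6), 55), (np.float64(0.7), 56), (np.float64(0.8), 56), (np.float64(0.9), 55), (np.float64(1.0), 51), (np.float64(1.1), 52), (np.float64(1.2), 78), (np.float64(1.3), 115), (np.float64(1.4), 146)]
top [(np.float64(0.0), 131), (np.float64(0.1), 132), (np.float64(0.2), 132), (np.float64(0.3), 131), (np.float64(0.4), 130), (np.float64(0.5), 130), (np.float64(0.6), 129), (np.float64(0.7), 129), (np.float64(0.8), 129), (np.float64(0.9), 130), (np.float64(1.0), 116), (np.float64(1.1), 118), (np.float64(1.2), 131), (np.float64(1.3), 152), (np.float64(1.4), 155)]
```

The wrist force jumped to 14 N, so the lever is against its stop. I'll back off, lift and verify.

Call:
move_arm --motion '[[[0,0,0],[0,-0.5,0],1],[[0,0,0],[0,-1,0],1],[[0,0,0],[0,-1.4,-0.8],1],[[0,0,0],[0,-1.6,-2],1],[[0,0,0],[0,-2.5,-3.3],1],[[0,0,0],[0,-4,-3.6],1],[[0,0,0],[0,-4,-3.6],1],[[0,0,0],[0,-4,-3.6],1]]'

```text
time_s: 22.15
tool_pos: [0.4702, -0.0912, 0.2604]
tool_rot: [2.426, 1.996, 0.0]
wrist_force: [-0.1, -0.7, -0.3]
opening: 0.0004
grip_force: 0.0
```

Run:
```python
from h import *
from plant import bot
s,P,R0=now();q=[.6438,.0138,-.193];print(P,s["wrist_force"])
for n in("side","top"):
  im=bot.camera(n)["color"];cv2.imwrite(f"pics/g_{n}.png",im[:,:,::-1]);g=cv2.cvtColor(np.ascontiguousarray(im),cv2.COLOR_RGB2GRAY).astype(np.float32)
  print(n,[(round(float(a),1),int(cv2.getRectSubPix(g,(5,5),tuple(map(float,proj(n,inst(q,[-.015+.08*np.sin(a-.5),-.137,.037+.08*np.cos(a-.5)]))[0]))).mean())) for a in np.arange(.2,1.45,.1)])
  if n=="top":print(needle(n,im))
# chock in tray: dark centroid
im=cv2.imread("pics/g_side.png")[290:375,388:478];m=im.max(2)<60;v,u=np.nonzero(m);print("chock px",u.mean()+388,v.mean()+290,m.sum(),"pred",proj("side",[.5148,-.3524,.04]))
```

```text
[ 0.47023449 -0.09115077  0.26038275] [-0.08735397 -0.7001293  -0.32981175]
side [(0.2, 121), (0.3, 118), (0.4, 115), (0.5, 120), (0.6, 124), (0.7, 111), (0.8, 76), (0.9, 50), (1.0, 48), (1.1, 52), (1.2, 82), (1.3, 119), (1.4, 150)]
top [(0.2, 182), (0.3, 174), (0.4, 164), (0.5, 149), (0.6, 127), (0.7, 116), (0.8, 91), (0.9, 45), (1.0, 21), (1.1, 24), (1.2, 59), (1.3, 110), (1.4, 149)]
[(4.34, 130), (4.2, 127), (4.46, 133), (4.34, 138), (4.34, 120)]
chock px 434.16322701688557 326.1013133208255 533 pred [[433.87624017 324.11021257]]
```

The ball is centred at the lever's stop (about 1.0), the needle has not moved, and the chock is where I set it down. Handing in.

```bash
python3 -c "
from plant import bot
print(bot.job_done())"
```

```text
the job is handed in; nothing more can be done
None
```

I handed the job in at about 22 s of the 72 s allowed: the chock stands upright in the tray, the disc is free with the needle at about 4.5 rad, and the brake lever is at its stop; the hand-in returned no verdict.

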